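# Reset the length stop of a saw-blade sharpening fixture

### The arm

A 7-joint arm with a two-finger parallel gripper is mounted at the origin on the work surface. World frame = base frame: x ahead of the robot, y to its left, z up, the work surface at z = 0. Lengths are in m, angles in rad, forces in N, time in s.
With the tool pointing down it reaches from about 0.4 to 0.85 m from the base axis. Payload 4.5 kg.
Tool frame: the origin (TCP) lies at the very end of the fingers, on their centre line; the grasp point (between the pads) lies 19 mm behind it; z points along the fingers, y is the direction in which the jaws open and shut (so a half turn about z gives the same grasp; the last joint's range is limited). The gripper opens to 88 mm and grips with 3 to 60 N. Pads are 18 mm wide; open, the fingers measure 123 mm over their backs; the gripper's body (75 mm by 187 mm) begins 45 mm behind the grasp point.
Start: joints at [1.207, 0.689, -0.195, 1.565, 0.157, 0.902, -0.215], TCP at [0.242, -0.576, 0.239] pointing down, gripper open.
Joint ranges: [-3.01, 3.01], [-0.46, 2.08], [-1.47, 1.51], [0.13, 2.56], [-1, 4.14], [0.04, 2.09], [-2.66, 2.66]. Speed limits (rad/s): [2.57, 2.57, 3.14, 3.14, 3.14, 3.14, 3.14].

### API

Orientations are given as a unit quaternion [x, y, z, w].
In Python, from rig import * gives the robot as it stands.
- The arm moves only by the tool move_arm, never from a script. Its argument "plan" is a list of rows, each a list of 4 numbers: the shift along the tool's x, y, z in cm, then the turn about the tool's z in rad. In form: [[x, y, z, turn], ...]. A call has 1 to 20 rows; each row is the pose to reach, as a shift and turn from the pose commanded when the call began, along the tool's axes at that moment; what a row does not reach only later rows make up. A row lasts 1/12 s, in which the tool goes at most 41.7 mm and 7.16 degrees, less where a joint would pass 70% of its speed; a pose out of reach is approached as far as the arm can. A call with a gripper value outside its range is refused whole. "hand" is the opening, from 0 (shut) to 1 (fully open), set as the call begins (left out, the last holds). The fingers move at their own pace and stop on an object; "newtons" is the grip in N (left out, the last holds). Time passes only in rows, so rows that repeat a pose let the fingers close. It gives the time, the measured TCP pose, the force and the opening at its end, in the units of the state.
- get_obs(): the state, without advancing time (a new reading comes with each control period).
- get_image(name): name is "scene" or "top" or "wrist"; returns a dict with "frame" (384x512x3 uint8, blue, green, red), "depth" (384x512 float32, m along the optical axis (not along the pixel's ray), 0 where there is no reading), "camera_matrix" (3x3 intrinsics, pixels), "cam_to_world" (4x4, takes a point from camera to world coordinates); the wrist camera has in their place "mount" (4x4, takes a point from camera to tool coordinates, whose origin is the TCP and whose axes are the flange's). Camera axes: x right, y down, z forward; pixel columns grow to the right and rows downward; lengths in m; the calibration is good to about 2 mm. A picture is of the moment at which its call begins: read the wrist's pose just before it.
- job_done(): hands the job in, once; it reports no verdict.
The state is a dict: "t": time; "joints": joint angles; "joint_vel": joint speeds; "joint_efforts": joint torques, N m; "tcp_pos": TCP position; "orientation": TCP orientation; "force": force on the tool from outside, world axes, zero at the start; "torque": the same for the moment, N m; "width": opening from 0.0 (shut) to 1.0 (fully open).
Only numpy, scipy, OpenCV 4.12 (cv2) and the standard library are available. Lean on these libraries where they do the work, as an engineer would, in place of code of your own. Each camera call takes 0.05 s, during which the arm holds its last target. There are 200 camera calls.

### The job

Lift the horseshoe spacer off the bar and set it down in the parts tray without dropping it. Then slide the collar along the bar until the line round its middle is exactly in line with the pointer, and turn its thumbscrew clockwise until it stops, leaving the collar at the pointer. Do not shift the tin, the screwdriver or the drill chuck, and do not bump the lamp.

Things in the scene. Friction and masses are not known exactly. Their poses are not given: they have to be found in the camera images.
- fixture: Steel base plate 100 (x) x 320 (y) x 20 mm, fixed on the bench. Origin: centre of its underside; y runs along the bar, z up. A round steel bar, 14 mm in diameter, runs along y at x = 0, its axis 85 mm above the bench, between two blue posts (34 x 22 mm, 105 mm high) at y = -145 and +145 mm.
- collar_mid (a point): Centre of the dark steel collar (36 mm diameter, 26 mm long) on the bar's axis; a thin pale line round it marks this plane. Slides along the fixture's y only, cannot turn; starts 75 to 105 mm from the bar's middle toward -y. About 4 N of friction holds it where it is left, however tight the thumbscrew. It can be moved by its body or by the thumbscrew on its top.
- screw_grip (a point): Middle of the thumbscrew's knurled round steel head (28 mm diameter, 24 mm high, upright axis), 38.5 mm straight above collar_mid. The head's underside is 26.5 mm above the bar's axis, the collar's top 18 mm. The head keeps its height as it turns.
- screw (a joint): Turn of the thumbscrew in rad: grows clockwise seen from above, from 0 (quite loose) to a hard stop at 5.5 (tight); starts between 0.3 and 1.3. A dark radial line on the head's top points along the fixture's +y at 0. It turns with about 0.04 N m of friction and stays where it is left.
- index: Aluminium pointer fixed on the base plate, on the +x side of the bar; axes as the fixture's. Origin: on the plate's top, straight below the bar's axis. Its tip (65 mm above the origin, 20 to 23 mm from the bar's axis, at own y = 0) shows where along the bar the collar's line must be. Foot x 25 to 47 mm; stem 67 mm high. 50 to 100 mm from the bar's middle toward +y.
- spacer: Loose aluminium horseshoe, about 150 g, astride the bar between collar and pointer. Origin: centre of its legs' underside. 36 (own x, across the bar) x 20 (y, along it) x 72 mm high: two legs 9 mm wide, 36 mm high, 18 mm slot between; bridge 36 mm wide up to 46 mm; grip tab 22 (x) x 20 (y) mm from 46 to 72 mm above the origin. Stands steadily on its legs.
- tray: Open dark steel parts tray, empty, heavy, 130 (x) x 170 (y) x 28 mm high; walls 4 mm thick, inner floor 4 mm above the bench. Origin: centre of its underside. Left or right of the fixture.
- lamp: Gooseneck bench lamp, fixed, on the other side of the fixture from the tray. Origin: centre of the underside of its round base (100 mm diameter). The neck rises to 305 mm and bends toward its own +x; the shade (90 mm diameter, 205 to 312 mm above the bench) hangs 100 mm from the origin in +x.
- tin: Bystander: small closed tin, 52 mm diameter, 62 mm high, beyond the fixture. Origin: centre of underside.
- driver: Bystander: screwdriver with a wooden handle lying on the bench on the robot's side of the fixture, roughly along the bar, about 200 mm long and under 35 mm high.
- chuck: Bystander: steel drill chuck standing on end, 44 mm diameter, 46 mm high, beyond the fixture. Origin: centre of underside.
There are look-alikes about, which are no part of the job. Leave any black or turquoise look-alike of the spacer alone. Of the things that look like the tray, the larger one is meant.

How it is judged:
On the way, in this order (a step that is already met when the one before it is completed fails the run):
1. the spacer lies released and at rest in the tray (x of spacer in the frame of tray between -0.062 and 0.062 m and y of spacer in the frame of tray between -0.082 and 0.082 m and z of spacer in the frame of tray below 0.035 m and linear speed of spacer below 0.02 m/s and contact force between spacer and the fingers below 0.2 N), for 0.2 s.
2. the collar stands at the pointer, within 3 mm (y of collar_mid in the frame of index between -0.003 and 0.003 m), for 0.3 s.
3. the thumbscrew is turned clockwise to its stop (within 0.3 rad) (value of joint screw above 5.2 rad), for 0.1 s.
At the end, for the whole second after the job is handed in: The spacer lies at rest inside the tray, released; the collar's middle is within 3 mm of the pointer along the bar; the thumbscrew is within 0.3 rad of its stop (over 5.2 rad) (all of step 1 and all of step 2 and value of joint screw above 5.2 rad); the robot touches nothing.
It fails at once if the tin is shifted by more than 15 mm (distance of tin from where it was at the start of the episode above 0.015 m).
It fails at once if the screwdriver is shifted by more than 15 mm (distance of driver from where it was at the start of the episode above 0.015 m).
It fails at once if the drill chuck is shifted by more than 15 mm (distance of chuck from where it was at the start of the episode above 0.015 m).
It fails at once if the lamp is bumped (over 3 N) (contact force between lamp and anything else above 3 N).
It fails at once if the spacer is dropped (falls unheld faster than 0.9 m/s) (linear speed of spacer above 0.9 m/s and contact force between spacer and the fingers below 0.1 N).
It also fails if it takes over 72 s, if anything falls off the work surface, if the arm or the gripper's body presses on something with over 40 N, if the wrist force passes 120 N, or if a joint passes its speed limit or range.

## Working session

There is one attempt and no reset: what is moved stays moved. The work goes in short steps, Python scripts to look and compute and a tool call to move; the robot and the scene stay as the last step left them, time stands still between calls to the robot, and variables do not carry over. Pictures are saved under pics/ and viewed, about 8 in all and at most 12, crops included, and the job is handed in when it is done.

Besides the shell and the picture viewer there is one more tool, called after ">>>" in YAML: its name, and indented under it one key for each argument. move_arm: Moves the arm, as the interface text tells. Its arguments: {"type":"object","properties":{"plan":{"type":"array"},"hand":{"type":"number"},"newtons":{"type":"number"}},"required":["plan"]}

```bash
mkdir -p pics
cat > h.py <<'E'
from rig import *
import numpy as np, cv2, pickle
from scipy.spatial.transform import Rotation as R
def grab(name):
    o=get_obs(); im=get_image(name)
    if 'cam_to_world' not in im:
        T=np.eye(4);T[:3,:3]=R.from_quat(o['orientation']).as_matrix();T[:3,3]=o['tcp_pos']
        im['cam_to_world']=T@im['mount']
    pickle.dump({k:im[k] for k in('frame','depth','camera_matrix','cam_to_world')},open(name+'.pkl','wb'))
    return im
def load(name): return pickle.load(open(name+'.pkl','rb'))
def cloud(im):
    d=im['depth'];K=im['camera_matrix'];v,u=np.indices(d.shape)
    P=np.stack([(u-K[0,2])/K[0,0]*d,(v-K[1,2])/K[1,1]*d,d],-1)
    T=im['cam_to_world'];W=P@T[:3,:3].T+T[:3,3];W[d==0]=np.nan;return W
def proj(im,p):
    T=np.linalg.inv(im['cam_to_world']);c=T[:3,:3]@p+T[:3,3];q=im['camera_matrix']@c;return q[:2]/q[2]
def ray(im,u,v,z):
    "pixel to point at height z"
    T=im['cam_to_world'];d=T[:3,:3]@np.linalg.inv(im['camera_matrix'])@[u,v,1.];return T[:3,3]+d*(z-T[2,3])/d[2]
E
python3 - <<'E'
from h import *
for n in('scene','top'):
    im=grab(n);print(n,im['cam_to_world'].round(3).tolist(),im['camera_matrix'].round(1).tolist())
a=[cv2.resize(load(n)['frame'],(800,600)) for n in('scene','top')]
cv2.imwrite('pics/s.png',a[0]);cv2.imwrite('pics/t.png',a[1])
o=get_obs();print(o)
E
```

```text
scene [[0.296, 0.668, -0.682, 1.151], [0.955, -0.2, 0.219, -0.224], [0.01, -0.717, -0.698, 0.799], [0.0, 0.0, 0.0, 1.0]] [[396.0, 0.0, 249.6], [0.0, 396.0, 193.6], [0.0, 0.0, 1.0]]
top [[0.021, -0.999, 0.046, 0.415], [-1.0, -0.021, -0.007, 0.007], [0.008, -0.046, -0.999, 1.398], [0.0, 0.0, 0.0, 1.0]] [[458.6, 0.0, 260.5], [0.0, 458.6, 191.2], [0.0, 0.0, 1.0]]
{'t': 0.1, 'joints': array([ 1.20681372,  0.68991347, -0.19453887,  1.56621694,  0.15729777,
        0.90251827, -0.21510498]), 'joint_vel': array([ 0.00177138, -0.00355251, -0.00057097, -0.00229559, -0.00067508,
       -0.00163277, -0.00039278]), 'joint_efforts': array([-3.55543918e-03, -5.28502107e+01, -1.27152108e+00, -1.53837472e+01,
       -5.25889162e-02,  1.97104448e-03,  3.18491175e-05]), 'tcp_pos': array([ 0.24185959, -0.57569342,  0.23798854]), 'orientation': array([ 9.80277836e-01,  1.97622548e-01, -2.17117928e-04, -8.03257262e-04]), 'force': array([ 0.07371685, -0.14054233, -0.52797068]), 'torque': array([-0.03543424,  0.01947457, -0.00193536]), 'width': 0.9964786038387795}
```

View pics/s.png

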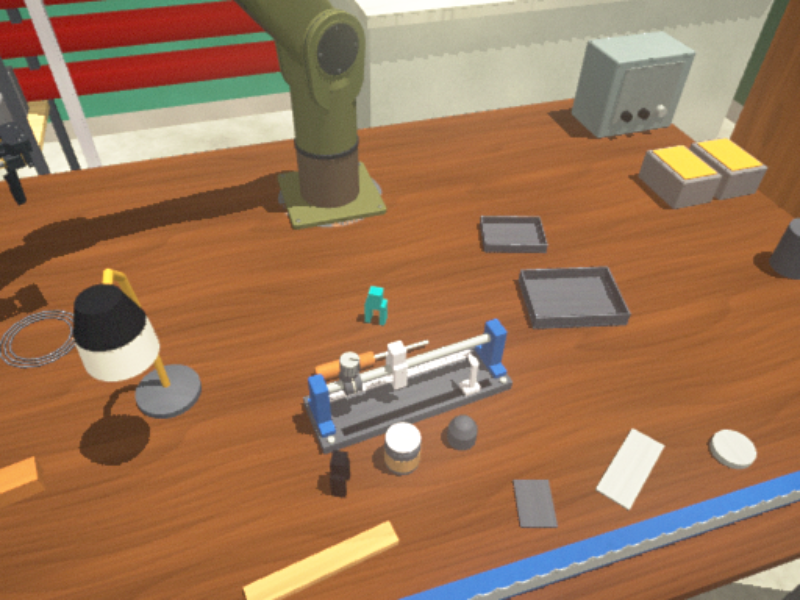

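View pics/t.png

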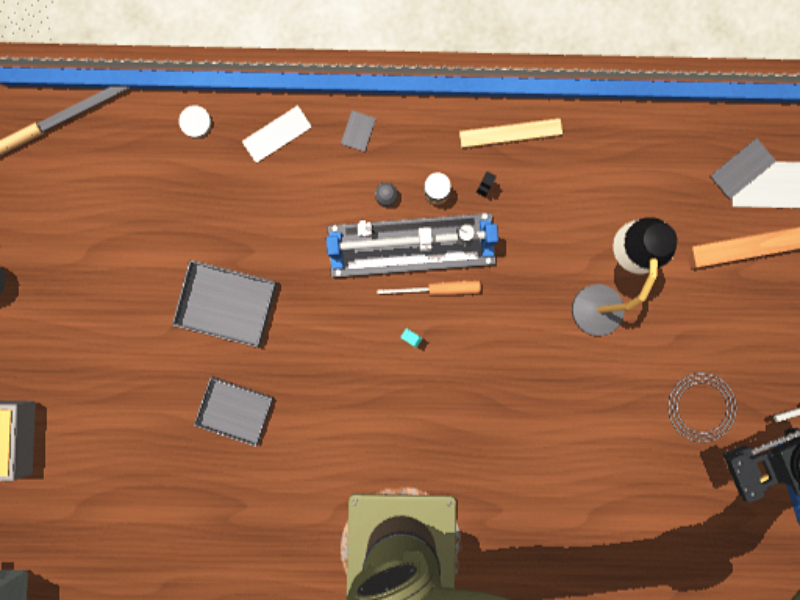

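The scene and top views show the pale spacer astride the bar at top (426,238), between the collar (466,232) and the pointer (364,228). The look-alikes are turquoise (411,338) and black (487,185). The two trays are a larger one at (226,303) and a smaller one at (235,411). The larger one is meant. The lamp is on the right (598,310) with its shade at (645,245).

Run:
```python
from h import *
im=load('top');W=cloud(im);f=im['frame'].astype(int)
P=W.reshape(-1,3);C=f.reshape(-1,3)
ok=~np.isnan(P[:,0])
blue=ok&(C[:,0]>C[:,2]+60)&(abs(P[:,2]-.105)<.006)&(P[:,0]<.85)
for s in(1,-1):
    q=P[blue&(s*P[:,1]>s*0.0)];print('post',len(q),q.mean(0),q.min(0),q.max(0))
b=P[blue]; l=b[b[:,1]>np.median(b[:,1])]; 
# tray: points at height ~.028 near
def reg(u0,u1,v0,v1,z0,z1):
    u0,u1,v0,v1=[int(x*.64) for x in(u0,u1,v0,v1)]
    Q=W[v0:v1,u0:u1].reshape(-1,3);return Q[(Q[:,2]>z0)&(Q[:,2]<z1)]
q=reg(160,290,250,360,.02,.035);print('tray',len(q),cv2.minAreaRect((q[:,:2]*1000).astype(np.float32)))
for n,a in dict(spacer=(405,445,215,260,.10,.16),head=(450,480,210,250,.11,.15),tin=(415,460,165,205,.05,.07),chuck=(370,402,175,212,.035,.055),shade=(600,690,200,290,.19,.33),ptr=(345,385,210,250,.06,.10),driver=(370,490,275,300,.01,.04),turq=(395,430,320,355,.04,.1)).items():
    q=reg(*a);print(n,len(q),q.min(0).round(3),q.max(0).round(3),np.median(q,0).round(3),cv2.minAreaRect((q[:,:2]*1000).astype(np.float32))) if len(q) else print(n,0)
c=cv2.resize(im['frame'][120:200,190:330],None,fx=5.7,fy=5.7,interpolation=cv2.INTER_CUBIC);
s=load('scene')['frame'][195:300,185:340];s=cv2.resize(s,None,fx=5.1,fy=5.1,interpolation=cv2.INTER_CUBIC);cv2.imwrite('pics/sc.png',s)
```

```text
post 85 [0.56919357 0.13521721 0.10463752] [0.55156125 0.12526256 0.09975428] [0.58637083 0.14641197 0.10992528]
post 83 [ 0.59790399 -0.15175189  0.10414344] [ 0.58065604 -0.16347877  0.09996448] [ 0.61539705 -0.14020403  0.11009584]
tray 317 ((462.14715576171875, 348.79913330078125), (171.9046630859375, 130.2618408203125), 76.71251678466797)
spacer 85 [ 0.57  -0.041  0.1  ] [ 0.604 -0.021  0.134] [ 0.584 -0.032  0.125] ((586.5708618164062, -30.833698272705078), (34.359588623046875, 19.246997833251953), 3.338707685470581)
head 94 [ 0.579 -0.117  0.112] [ 0.607 -0.089  0.141] [ 0.592 -0.103  0.135] ((592.5750122070312, -103.4788589477539), (27.281354904174805, 27.80677604675293), 64.0547866821289)
tin 222 [ 0.665 -0.076  0.05 ] [ 0.715 -0.032  0.068] [ 0.69  -0.055  0.061] ((689.8362426757812, -53.997562408447266), (49.876564025878906, 44.41535568237305), 1.3582727909088135)
chuck 106 [0.663 0.027 0.035] [0.697 0.06  0.053] [0.679 0.042 0.042] ((679.6100463867188, 43.40167999267578), (33.863380432128906, 32.85652160644531), 0.8375641703605652)
shade 1203 [ 0.492 -0.425  0.207] [ 0.607 -0.342  0.313] [ 0.556 -0.371  0.287] ((554.1074829101562, -385.69390869140625), (106.60999298095703, 79.90357971191406), 26.07574462890625)
ptr 146 [0.565 0.044 0.081] [0.616 0.116 0.1  ] [0.574 0.082 0.089] ((591.9310913085938, 81.94645690917969), (48.9896240234375, 72.74896240234375), 5.8542022705078125)
driver 332 [ 0.489 -0.143  0.01 ] [0.515 0.056 0.032] [ 0.499 -0.082  0.021] ((500.80859375, -42.91150665283203), (24.44808006286621, 199.04769897460938), 1.9293482303619385)
turq 84 [ 0.387 -0.029  0.041] [0.419 0.006 0.077] [ 0.405 -0.011  0.07 ] ((403.8411865234375, -10.937517166137695), (35.85850524902344, 19.40170669555664), 57.37275314331055)
```

View pics/sc.png

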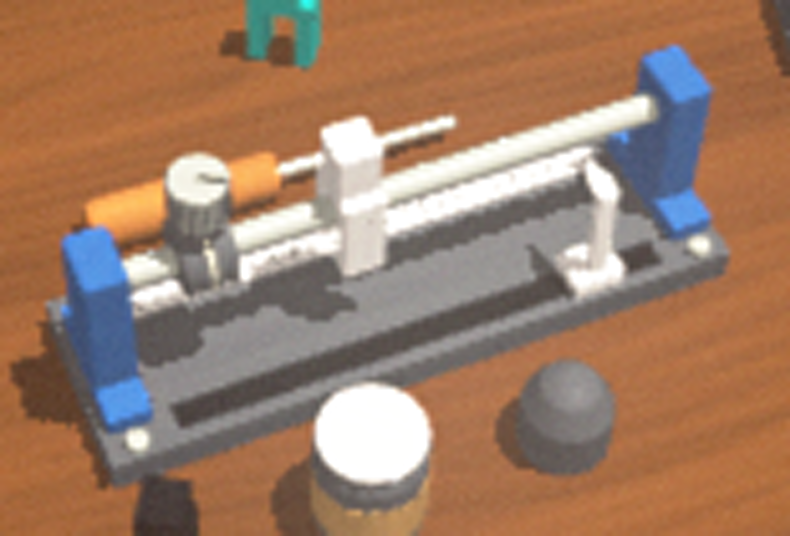

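Sizes and heights agree with the description: tab top about 0.128, head top 0.135, tray 172x130. The pale spacer is confirmed in the crop at (350,190). Next I work out the approach path.

```bash
cat >> h.py <<'E'
def rel(targets):
    "world (x,y,z,yaw of tool x) -> tool-frame plan rows from the present pose"
    o=get_obs();M=R.from_quat(o['orientation']).as_matrix();yaw=np.arctan2(M[1,0],M[0,0])
    print('t',round(o['t'],2),'tcp',o['tcp_pos'].round(4),'yaw',round(yaw,3),'j7',o['joints'][6].round(3),'w',round(o['width'],3))
    for x,y,z,w in targets:
        d=M.T@(np.array([x,y,z])-o['tcp_pos'])*100;print('  ',d.round(2),round((yaw-w+np.pi)%(2*np.pi)-np.pi,3))
E
python3 - <<'E'
from h import *
rel([(.30,-.33,.26,.2),(.40,-.10,.28,.1),(.55,-.02,.28,.1)])
E
```

```text
t 0.1 tcp [ 0.2419 -0.5757  0.238 ] yaw 0.398 j7 -0.215 w 0.996
   [ 14.88 -20.4   -2.17] 0.198
   [ 33.01 -37.73  -4.14] 0.298
   [ 49.94 -39.3   -4.14] 0.298
```

>>> move_arm:
  plan:
    - [15, -20.5, -2, 0.2]
    - [15, -20.5, -2, 0.2]
    - [15, -20.5, -2, 0.2]
    - [15, -20.5, -2, 0.2]
    - [15, -20.5, -2, 0.2]
    - [15, -20.5, -2, 0.2]
    - [15, -20.5, -2, 0.2]
    - [33, -38, -4, 0.3]
    - [33, -38, -4, 0.3]
    - [33, -38, -4, 0.3]
    - [33, -38, -4, 0.3]
    - [33, -38, -4, 0.3]
    - [33, -38, -4, 0.3]
    - [50, -39, -4, 0.3]
    - [50, -39, -4, 0.3]
    - [50, -39, -4, 0.3]
    - [50, -39, -4, 0.3]
    - [50, -39, -4, 0.3]
    - [50, -39, -4, 0.3]
    - [50, -39, -4, 0.3]

```text
t: 1.77
tcp_pos: [0.5511, -0.0237, 0.278]
orientation: [0.999, 0.049, -0.001, 0.0]
force: [-0.8, -0.2, -0.3]
width: 1.003
```

Run:
```python
from h import *
rel([]);im=grab('wrist');cv2.imwrite('pics/w1.png',cv2.resize(im['frame'],(800,600),interpolation=cv2.INTER_CUBIC));print(im['mount'].round(3).tolist())
print(get_obs()['force'])
```

```text
t 1.77 tcp [ 0.5511 -0.0237  0.278 ] yaw 0.098 j7 -1.585 w 1.003
[[0.0, -0.946, -0.325, 0.085], [1.0, 0.0, 0.001, 0.001], [-0.001, -0.325, 0.946, -0.146], [0.0, 0.0, 0.0, 1.0]]
[-0.31230401  0.16803831 -0.7378866 ]
```

View pics/w1.png

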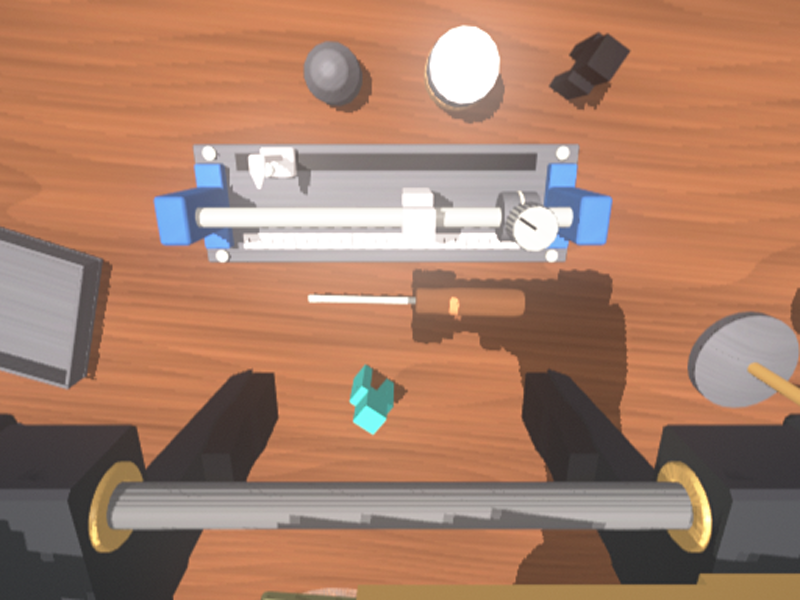

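Wrist view, with the image's left being the bar's +y: pointer tip (259,188), spacer tab (418,220), and screw head (534,228) with its line pointing up and left, so about 0.7 rad. Next I localise these.

Run:
```python
from h import *
im=load('wrist');W=cloud(im)
a=.0985;X=np.array([np.cos(a),np.sin(a)]);Y=np.array([-np.sin(a),np.cos(a)]);C=np.array([.5835,-.0083])
def L(p): return ((p[:2]-C)@X,(p[:2]-C)@Y)
def reg(u0,u1,v0,v1,z0,z1):
    u0,u1,v0,v1=[int(x*.64) for x in(u0,u1,v0,v1)]
    Q=W[v0:v1,u0:u1].reshape(-1,3);return Q[(Q[:,2]>z0)&(Q[:,2]<z1)]
for n,g in dict(tab=(395,445,175,245,.12,.14),head=(500,562,190,260,.128,.145),postp=(140,240,170,260,.098,.112),postm=(540,620,170,260,.098,.112),ptr=(240,300,140,200,.075,.1)).items():
    q=reg(*g);r=cv2.minAreaRect((q[:,:2]*1000).astype(np.float32));c=np.array(r[0])/1000
    print(n,len(q),np.median(q[:,2]).round(4),np.array(r[0]).round(1),np.array(r[1]).round(1),round(r[2],1),'local',np.round(L(c),4))
for n,u,v,z in(('tip',259,188,.085),('barL',200,217,.085),('barR',600,217,.085)):
    p=ray(im,u*.64,v*.64,z);print(n,p.round(4),np.round(L(p),4))
p=np.array([.586,-.031,.104]);
rel([(*(C+X*0+Y*-.0225),.18,a),])
```

```text
tab 456 0.1281 [587.1 -33.3] [22.  19.2] 5.8 local [ 0.0011 -0.0252]
head 708 0.1356 [ 594.4 -105.2] [28.2 29. ] 22.3 local [ 0.0013 -0.0975]
postp 695 0.1047 [570.3 133.9] [33.5 22.3] 6.7 local [0.0009 0.1428]
postm 682 0.105 [ 598.2 -140.6] [32.9 47.6] 5.8 local [ 0.0016 -0.1331]
ptr 180 0.0869 [607.6  80.6] [21.2 10.5] 7.2 local [0.0328 0.0861]
tip [0.5955 0.0799 0.085 ] [0.0206 0.0866]
barL [0.5707 0.1225 0.085 ] [0.0002 0.1314]
barR [ 0.5991 -0.1665  0.085 ] [-1.00e-04 -1.59e-01]
t 1.82 tcp [ 0.5505 -0.0243  0.2782] yaw 0.096 j7 -1.585 w 1.002
   [3.46 0.96 9.81] -0.002
```

Run:
```python
from h import *
rel([(.587,-.0328,.14,.0985),(.587,-.0328,.099,.0985)])
```

```text
t 1.82 tcp [ 0.5505 -0.0243  0.2782] yaw 0.096 j7 -1.585 w 1.002
   [ 3.58  1.18 13.81] -0.002
   [ 3.59  1.18 17.91] -0.002
```

>>> move_arm:
  plan:
    - [3.6, 1.2, 4, 0]
    - [3.6, 1.2, 8, 0]
    - [3.6, 1.2, 11, 0]
    - [3.6, 1.2, 13, 0]
    - [3.6, 1.2, 14, 0]
    - [3.6, 1.2, 15, 0]
    - [3.6, 1.2, 16, 0]
    - [3.6, 1.2, 17, 0]
    - [3.6, 1.2, 17.9, 0]
    - [3.6, 1.2, 17.9, 0]
    - [3.6, 1.2, 17.9, 0]
  hand: 0.6

```text
t: 2.73
tcp_pos: [0.589, -0.0314, 0.0997]
orientation: [0.999, 0.049, -0.0, 0.0]
force: [-0.6, 0.5, -0.1]
width: 0.599
```

>>> move_arm:
  plan:
    - [0, 0, 0, 0]
    - [0, 0, 0, 0]
    - [0, 0, 0, 0]
    - [0, 0, 0, 0]
    - [0, 0, 0, 0]
    - [0, 0, 0, 0]
    - [0, 0, 0, 0]
    - [0, 0, 0, 0]
  hand: 0
  newtons: 25

```text
t: 3.4
tcp_pos: [0.5892, -0.0314, 0.1]
orientation: [0.999, 0.049, 0.0, 0.0]
force: [-0.0, -0.8, 3.1]
width: 0.223
```

>>> move_arm:
  plan:
    - [0, 0, -1, 0]
    - [0, 0, -2.5, 0]
    - [0, 0, -4.5, 0]
    - [0, 0, -7, 0]
    - [0, 0, -10, 0]
    - [0, 0, -11, 0]
    - [0, 0, -11, 0]

```text
t: 3.98
tcp_pos: [0.5908, -0.0314, 0.2127]
orientation: [0.999, 0.049, 0.003, 0.0]
force: [0.2, 0.5, -1.0]
width: 0.225
```

Run:
```python
from h import *
rel([(.462,.349,.20,.3),(.462,.349,.055,.3)])
```

```text
t 3.98 tcp [ 0.5908 -0.0314  0.2127] yaw 0.098 j7 -1.58 w 0.225
   [ -9.12 -39.12   1.2 ] -0.202
   [ -9.21 -39.12  15.7 ] -0.202
```

>>> move_arm:
  plan:
    - [-0.5, -2, 0, 0]
    - [-1.2, -5, 0, 0]
    - [-2, -8.5, 0, -0.05]
    - [-2.8, -12, 0, -0.1]
    - [-3.6, -15.5, 0, -0.15]
    - [-4.4, -19, 0, -0.2]
    - [-5.2, -22.5, 0, -0.2]
    - [-6.1, -26, 0, -0.2]
    - [-7, -29.5, 0, -0.2]
    - [-7.8, -33, 0.5, -0.2]
    - [-8.5, -36, 1, -0.2]
    - [-9, -38, 2, -0.2]
    - [-9.1, -39.1, 3, -0.2]
    - [-9.1, -39.1, 4, -0.2]
    - [-9.1, -39.1, 4, -0.2]

```text
t: 5.23
tcp_pos: [0.4591, 0.3465, 0.1666]
orientation: [0.989, 0.148, -0.002, 0.002]
force: [0.1, -0.9, -1.0]
width: 0.225
```

Run:
```python
from h import *
rel([(.462,.349,.05,.3)])
im=grab('wrist');cv2.imwrite('pics/w2.png',cv2.resize(im['frame'],(640,480)))
```

```text
t 5.23 tcp [0.4591 0.3465 0.1666] yaw 0.298 j7 -2.086 w 0.225
   [ 0.41 -0.2  11.66] -0.002
```

View pics/w2.png

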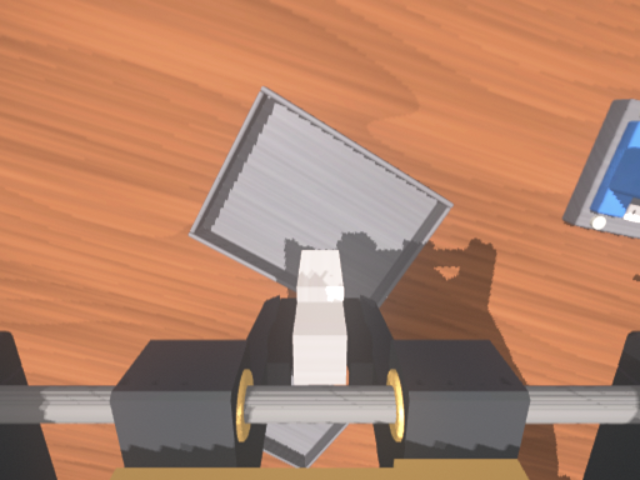

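Spacer is held upright above the larger tray (corners at (264,88), (452,205), (192,235)). Next I lower it.

>>> move_arm:
  plan:
    - [0.3, 0, 1.5, 0]
    - [0.3, 0, 4, 0]
    - [0.3, 0, 6.5, 0]
    - [0.3, 0, 8.5, 0]
    - [0.3, 0, 10, 0]
    - [0.3, 0, 10.7, 0]
    - [0.3, 0, 11.2, 0]
    - [0.3, 0, 11.6, 0]
    - [0.3, 0, 11.8, 0]
    - [0.3, 0, 11.8, 0]
    - [0.3, 0, 11.8, 0]

```text
t: 6.2
tcp_pos: [0.4636, 0.3499, 0.0524]
orientation: [0.989, 0.148, 0.001, -0.0]
force: [0.1, 0.8, -1.4]
width: 0.225
```

>>> move_arm:
  plan:
    - [0, 0, 0.1, 0]
    - [0, 0, 0.2, 0]
    - [0, 0, 0.3, 0]
    - [0, 0, 0.3, 0]
    - [0, 0, 0.3, 0]

```text
t: 6.62
tcp_pos: [0.4631, 0.3497, 0.0487]
orientation: [0.989, 0.148, -0.0, 0.0]
force: [-0.7, -0.5, -1.2]
width: 0.224
```

>>> move_arm:
  plan:
    - [0, 0, 0.1, 0]
    - [0, 0, 0.2, 0]
    - [0, 0, 0.2, 0]
    - [0, 0, 0.2, 0]

```text
t: 6.95
tcp_pos: [0.4633, 0.3499, 0.048]
orientation: [0.989, 0.148, 0.0, -0.0]
force: [-2.4, -0.2, 10.2]
width: 0.221
```

Contact with the tray floor. Release and rise.

>>> move_arm:
  plan:
    - [0, 0, 0, 0]
    - [0, 0, 0, 0]
    - [0, 0, 0, 0]
    - [0, 0, 0, 0]
    - [0, 0, 0, 0]
    - [0, 0, 0, 0]
  hand: 0.6

```text
t: 7.45
tcp_pos: [0.4631, 0.3497, 0.0465]
orientation: [0.989, 0.148, -0.0, 0.0]
force: [0.0, -0.3, -0.8]
width: 0.599
```

>>> move_arm:
  plan:
    - [0, 0, -1, 0]
    - [0, 0, -3, 0]
    - [0, 0, -6, 0]
    - [0, 0, -10, 0]
    - [0, 0, -14, 0]
    - [0, 0, -17, 0]
    - [0, 0, -17, 0]
    - [0, 0, -17, 0]

```text
t: 8.12
tcp_pos: [0.464, 0.3504, 0.2193]
orientation: [0.989, 0.148, 0.002, -0.001]
force: [-1.2, -0.2, -0.4]
width: 0.598
```

Run:
```python
from h import *
im=grab('wrist');cv2.imwrite('pics/w3.png',cv2.resize(im['frame'],(640,480)))
W=cloud(im);q=W[(W[...,2]>.06)&(W[...,2]<.09)&(abs(W[...,0]-.463)<.05)&(abs(W[...,1]-.35)<.05)]
print('spacer top',len(q),np.median(q,0).round(4))
a=.0985;Y=np.array([-np.sin(a),np.cos(a)]);C=np.array([.5835,-.0083])
c=np.array([.5943,-.1050])
rel([(*c,.23,y) for y in(.0985,.0985+1.57)]); print(get_obs()['joints'].round(2))
```

```text
spacer top 491 [0.4633 0.3486 0.0761]
t 8.17 tcp [0.4631 0.3496 0.2174] yaw 0.298 j7 -2.076 w 0.6
   [-0.79 47.31 -1.27] 0.199
   [-0.79 47.31 -1.27] -1.371
[-0.67  0.65 -0.09  1.73  0.08  0.76 -2.08]
```

View pics/w3.png

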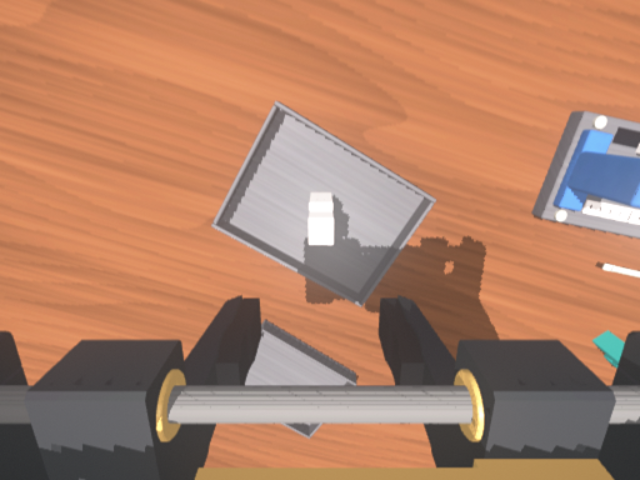

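Spacer stands in the tray at (320,218) and its top is at 0.076, as it should be. Next I go above the screw head with the jaws across the bar.

>>> move_arm:
  plan:
    - [0, 3, -1, -0.1]
    - [0, 7, -1, -0.2]
    - [0, 11, -1.3, -0.3]
    - [0, 15, -1.3, -0.4]
    - [-0.8, 19, -1.3, -0.5]
    - [-0.8, 23, -1.3, -0.62]
    - [-0.8, 27, -1.3, -0.74]
    - [-0.8, 31, -1.3, -0.86]
    - [-0.8, 35, -1.3, -0.98]
    - [-0.8, 39, -1.3, -1.1]
    - [-0.8, 43, -1.3, -1.22]
    - [-0.8, 46, -1.3, -1.34]
    - [-0.8, 47.3, -1.3, -1.37]
    - [-0.8, 47.3, -1.3, -1.37]
    - [-0.8, 47.3, -1.3, -1.37]
  hand: 0.6

```text
t: 9.42
tcp_pos: [0.5931, -0.1047, 0.2281]
orientation: [0.673, 0.74, -0.001, -0.002]
force: [-0.6, 0.4, 0.1]
width: 0.602
```

Run:
```python
from h import *
rel([]);im=grab('wrist')
W=cloud(im);q=W[(W[...,2]>.13)&(W[...,2]<.14)&(abs(W[...,0]-.594)<.03)&(abs(W[...,1]+.105)<.03)]
r=cv2.minAreaRect((q[:,:2]*1000).astype(np.float32));print(len(q),r)
c=np.array(r[0])/1000 if len(q)>50 else np.array([.5943,-.105])
rel([(*c,.107,.0985+np.pi/2)])
cv2.imwrite('pics/w4.png',cv2.resize(im['frame'],(640,480)))
```

```text
t 9.42 tcp [ 0.5931 -0.1047  0.2281] yaw 1.666 j7 -0.213 w 0.602
856 ((593.6822509765625, -104.9016342163086), (28.6505069732666, 28.805744171142578), 45.15814208984375)
t 9.47 tcp [ 0.5933 -0.103   0.2286] yaw 1.668 j7 -0.213 w 0.602
   [-0.22  0.05 12.16] -0.001
```

>>> move_arm:
  plan:
    - [-0.1, 0, 3, 0]
    - [-0.1, 0, 6, 0]
    - [-0.1, 0, 8.5, 0]
    - [-0.1, 0, 10, 0]
    - [-0.1, 0, 11, 0]
    - [-0.1, 0, 11.7, 0]
    - [-0.1, 0, 12.1, 0]
    - [-0.1, 0, 12.1, 0]
    - [-0.1, 0, 12.1, 0]

```text
t: 10.22
tcp_pos: [0.5949, -0.1053, 0.1095]
orientation: [0.672, 0.741, 0.0, 0.0]
force: [0.8, -0.2, 0.9]
width: 0.597
```

>>> move_arm:
  plan:
    - [0, 0, 0, 0]
    - [0, 0, 0, 0]
    - [0, 0, 0, 0]
    - [0, 0, 0, 0]
    - [0, 0, 0, 0]
    - [0, 0, 0, 0]
  hand: 0
  newtons: 25

```text
t: 10.72
tcp_pos: [0.594, -0.106, 0.1091]
orientation: [0.672, 0.74, -0.0, -0.0]
force: [-2.1, -0.4, 4.8]
width: 0.309
```

Run:
```python
from h import *
a=.0985;X=np.array([np.cos(a),np.sin(a)]);Y=np.array([-np.sin(a),np.cos(a)])
o=get_obs();p=o['tcp_pos'];print(o['force'])
# tip local y relative to head: .0866+.0975 =.184
rel([(*(p[:2]+Y*.184),p[2],a+np.pi/2)])
im=load('top');print(0)
```

```text
[-2.08303833 -0.44944484  4.77045078]
t 10.72 tcp [ 0.594  -0.106   0.1091] yaw 1.668 j7 -0.313 w 0.309
   [ 1.84e+01 -3.00e-02 -1.00e-02] -0.002
0
```

>>> move_arm:
  plan:
    - [0.5, 0, 0, 0]
    - [1.5, 0, 0, 0]
    - [2.5, 0, 0, 0]
    - [3.5, 0, 0, 0]
    - [4.5, 0, 0, 0]
    - [5.5, 0, 0, 0]
    - [6.5, 0, 0, 0]
    - [7.5, 0, 0, 0]
    - [8.5, 0, 0, 0]
    - [9.5, 0, 0, 0]
    - [10.5, 0, 0, 0]
    - [11.5, 0, 0, 0]
    - [12.5, 0, 0, 0]
    - [13.3, 0, 0, 0]
    - [14, 0, 0, 0]
    - [14.5, 0, 0, 0]
    - [15, 0, 0, 0]
    - [15, 0, 0, 0]

```text
t: 12.22
tcp_pos: [0.5793, 0.0428, 0.1091]
orientation: [0.672, 0.741, -0.001, 0.0]
force: [-2.3, -1.7, 5.6]
width: 0.311
```

Run:
```python
from h import *
rel([]);o=get_obs();print(o['force'],o['torque'])
for n in('scene','wrist'): grab(n)
im=load('scene');u,v=proj(im,np.array([.58,.06,.09]));u,v=int(u),int(v);print(u,v)
a=cv2.resize(im['frame'][v-40:v+40,u-50:u+50],(500,400),interpolation=cv2.INTER_CUBIC)
b=cv2.resize(load('wrist')['frame'],(533,400))
cv2.imwrite('pics/m.png',cv2.resize(np.hstack([a,b]),(800,310)))
```

```text
t 12.22 tcp [0.5793 0.0428 0.1091] yaw 1.668 j7 -0.564 w 0.311
[-2.27126582 -1.696159    5.58918904] [-0.33003036  0.5057281  -0.00602332]
289 222
```

View pics/m.png

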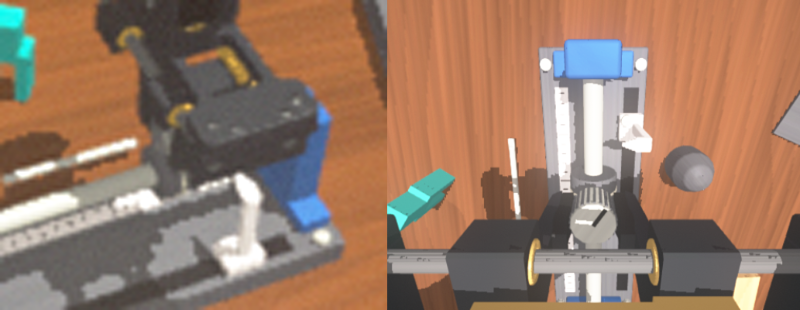

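Run:
```python
from h import *
a=.0985;X=np.array([np.cos(a),np.sin(a)]);Y=np.array([-np.sin(a),np.cos(a)]);C=np.array([.5835,-.0083])
im=load('wrist');W=cloud(im);l=(W[...,:2]-C)@np.stack([X,Y],1);z=W[...,2]
m=(z>.078)&(z<.092)&(l[...,0]>.015)&(l[...,0]<.05)&(abs(l[...,1]-.085)<.02)
for x0 in np.arange(.017,.05,.004):
    k=m&(l[...,0]>=x0)&(l[...,0]<x0+.004)
    if k.sum(): print(round(x0,3),k.sum(),l[k][:,1].min().round(4),l[k][:,1].max().round(4),z[k].mean().round(4))
h=(z>.13)&(z<.141)&(abs(l[...,0])<.02);r=cv2.minAreaRect((l[h]*1000).astype(np.float32));print('head',h.sum(),r,l[h].min(0),l[h].max(0))
p=get_obs()['tcp_pos'];print('tcp local',(p[:2]-C)@X,(p[:2]-C)@Y)
v,u=np.where(m);print(u.min(),u.max(),v.min(),v.max())
u0,v0=(u.min()+u.max())//2,(v.min()+v.max())//2
cv2.imwrite('pics/tip.png',cv2.resize(im['frame'][v0-25:v0+25,u0-30:u0+30],None,fx=10,fy=10,interpolation=cv2.INTER_CUBIC));print(u0-30,v0-25)
```

```text
0.017 1 0.0651 0.0651 0.0869
0.021 35 0.085 0.0888 0.0865
0.025 72 0.0839 0.0899 0.0868
0.029 110 0.0817 0.0921 0.0868
0.033 129 0.0817 0.092 0.0869
0.037 143 0.0816 0.0921 0.0864
0.041 73 0.0817 0.0922 0.0861
head 3173 ((2.136233329772949, 52.54689025878906), (38.41097640991211, 29.488157272338867), 16.55320167541504) [-0.01995889  0.03763034] [0.01996636 0.06708724]
tcp local 0.0008817726710665622 0.05124433786063915
278 328 167 216
273 166
```

View pics/tip.png

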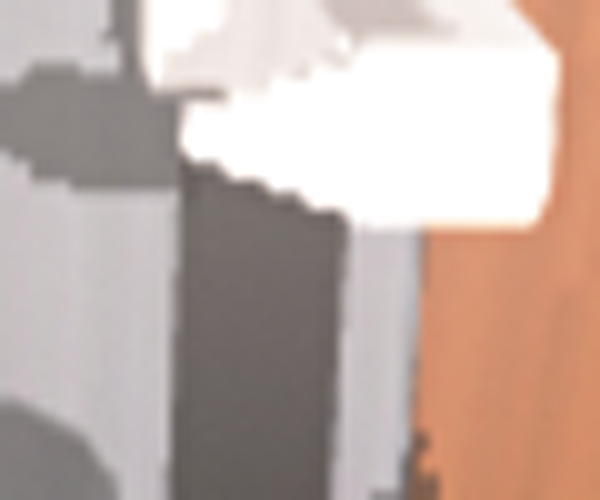

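>>> move_arm:
  plan:
    - [0.5, 0, 0, 0]
    - [1.2, 0, 0, 0]
    - [2, 0, 0, 0]
    - [2.6, 0, 0, 0]
    - [3.1, 0, 0, 0]
    - [3.4, 0, 0, 0]
    - [3.45, 0, 0, 0]
    - [3.45, 0, 0, 0]
    - [3.45, 0, 0, 0]

```text
t: 13.07
tcp_pos: [0.576, 0.0765, 0.1091]
orientation: [0.672, 0.74, -0.001, 0.0]
force: [-3.0, -3.4, 6.6]
width: 0.309
```

```bash
cat > chk.py <<'E'
from h import *
a=.0985;X=np.array([np.cos(a),np.sin(a)]);Y=np.array([-np.sin(a),np.cos(a)]);C=np.array([.5835,-.0083])
rel([]);o=get_obs();p=o['tcp_pos'];print('tcp local',(p[:2]-C)@X,(p[:2]-C)@Y,o['force'].round(1))
im=grab('wrist');W=cloud(im);l=(W[...,:2]-C)@np.stack([X,Y],1);z=W[...,2]
k=(z>.082)&(z<.09)&(l[...,0]>.029)&(l[...,0]<.045)&(abs(l[...,1]-.087)<.015)
if k.sum(): print('ptr',k.sum(),l[k][:,1].min(),l[k][:,1].max(),l[k][:,1].min()/2+l[k][:,1].max()/2)
for lo in(.12,.133):
    h=(z>lo)&(z<.139)&(abs(l[...,0]-.001)<.009)&(abs(l[...,1]-.08)<.05)
    if h.sum(): print('head',h.sum(),l[h][:,1].min(),l[h][:,1].max(),l[h][:,1].min()/2+l[h][:,1].max()/2)
cv2.imwrite('pics/c.png',cv2.resize(im['frame'][100:384,130:400],None,fx=2,fy=2))
E
python3 chk.py
```

```text
t 13.07 tcp [0.576  0.0765 0.1091] yaw 1.667 j7 -0.616 w 0.309
tcp local 0.0008999007279903247 0.08508572839114065 [-3.  -3.4  6.6]
ptr 382 0.08142368075424238 0.09232609992494405 0.08687489033959321
head 2311 0.07081027928011906 0.10114906574094733 0.08597967251053319
head 1843 0.07234786336156683 0.10114906574094733 0.08674846455125708
```

Collar is within about 1 mm of the pointer. First turning stroke.

>>> move_arm:
  plan:
    - [0, 0, 0, 0.06]
    - [0, 0, 0, 0.16]
    - [0, 0, 0, 0.28]
    - [0, 0, 0, 0.4]
    - [0, 0, 0, 0.52]
    - [0, 0, 0, 0.64]
    - [0, 0, 0, 0.76]
    - [0, 0, 0, 0.88]
    - [0, 0, 0, 1.0]
    - [0, 0, 0, 1.12]
    - [0, 0, 0, 1.24]
    - [0, 0, 0, 1.36]
    - [0, 0, 0, 1.48]
    - [0, 0, 0, 1.6]
    - [0, 0, 0, 1.7]
    - [0, 0, 0, 1.75]
    - [0, 0, 0, 1.8]
    - [0, 0, 0, 1.8]

```text
t: 14.62
tcp_pos: [0.5746, 0.0779, 0.109]
orientation: [0.998, -0.067, -0.002, 0.0]
force: [-5.3, -0.6, 8.1]
width: 0.311
```

```bash
python3 chk.py
```

```text
t 14.62 tcp [0.5746 0.0779 0.109 ] yaw -0.134 j7 -1.834 w 0.311
tcp local -0.000356134986915186 0.08662865438069485 [-5.3 -0.6  8.1]
ptr 437 0.08149594477819538 0.09164866699505049 0.08657230588662293
head 2793 0.05516217116562813 0.10267987857741215 0.07892102487152014
head 2136 0.05516217116562813 0.10267987857741215 0.07892102487152014
```

View pics/c.png

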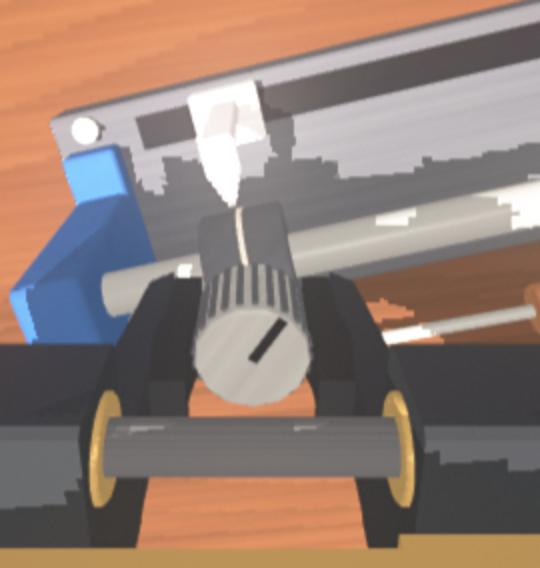

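The collar line (240,235) sits right under the pointer tip (236,200). The head's line points up and right, so the screw is at about 2.5 rad with about 3.0 to go. Release, turn back and regrip.

>>> move_arm:
  plan:
    - [0, 0, 0, 0]
    - [0, 0, 0, 0]
    - [0, 0, 0, 0]
    - [0, 0, 0, 0]
    - [0, 0, 0, -0.1]
    - [0, 0, 0, -0.22]
    - [0, 0, 0, -0.34]
    - [0, 0, 0, -0.46]
    - [0, 0, 0, -0.58]
    - [0, 0, 0, -0.7]
    - [0, 0, 0, -0.82]
    - [0, 0, 0, -0.94]
    - [0, 0, 0, -1.06]
    - [0, 0, 0, -1.18]
    - [0, 0, 0, -1.3]
    - [0, 0, 0, -1.42]
    - [0, 0, 0, -1.5]
    - [0, 0, 0, -1.5]
  hand: 0.55

```text
t: 16.17
tcp_pos: [0.5767, 0.0776, 0.1085]
orientation: [0.775, 0.632, 0.0, -0.0]
force: [0.6, 0.6, 0.4]
width: 0.551
```

>>> move_arm:
  plan:
    - [0, 0, 0, -0.1]
    - [0, 0, 0, -0.22]
    - [0, 0, 0, -0.34]
    - [0, 0, 0, -0.46]
    - [0, 0, 0, -0.58]
    - [0, 0, 0, -0.7]
    - [0, 0, 0, -0.82]
    - [0, 0, 0, -0.94]
    - [0, 0, 0, -1.06]
    - [0, 0, 0, -1.18]
    - [0, 0, 0, -1.3]
    - [0, 0, 0, -1.4]
    - [0, 0, 0, -1.4]
    - [0, 0, 0, -1.4]

```text
t: 17.33
tcp_pos: [0.5765, 0.0777, 0.1085]
orientation: [0.188, 0.982, 0.0, -0.0]
force: [0.2, -0.4, -0.7]
width: 0.546
```

```bash
python3 chk.py; python3 -c "
from h import *
print(get_obs()['joints'].round(2));rel([(.5750,.0785,.1085,0)])"
```

```text
t 17.33 tcp [0.5765 0.0777 0.1085] yaw 2.763 j7 0.232 w 0.546
tcp local 0.0015000894978367501 0.08630933788466255 [ 0.2 -0.4 -0.7]
ptr 79 0.08636181386166211 0.0919950799314172 0.08917844689653966
head 2907 0.05848649641817021 0.12555719279395763 0.09202184460606393
head 2111 0.05848649641817021 0.12555719279395763 0.09202184460606393
[ 0.18  0.9  -0.7   1.79  0.82  0.77  0.23]
t 17.38 tcp [0.5765 0.0777 0.1086] yaw 2.764 j7 0.233 w 0.55
   [0.17 0.02 0.01] 2.764
```

>>> move_arm:
  plan:
    - [0.1, 0, 0, 0]
    - [0.1, 0, 0, 0]
    - [0.1, 0, 0, 0]
    - [0.1, 0, 0, 0]
    - [0.1, 0, 0, 0]
    - [0.1, 0, 0, 0]
    - [0.1, 0, 0, 0]
    - [0.1, 0, 0, 0]
  hand: 0
  newtons: 25

```text
t: 18.05
tcp_pos: [0.5754, 0.0781, 0.1088]
orientation: [0.186, 0.983, -0.0, -0.0]
force: [-0.6, -0.3, 2.4]
width: 0.308
```

>>> move_arm:
  plan:
    - [0, 0, 0, 0.06]
    - [0, 0, 0, 0.16]
    - [0, 0, 0, 0.28]
    - [0, 0, 0, 0.4]
    - [0, 0, 0, 0.52]
    - [0, 0, 0, 0.64]
    - [0, 0, 0, 0.76]
    - [0, 0, 0, 0.88]
    - [0, 0, 0, 1.0]
    - [0, 0, 0, 1.12]
    - [0, 0, 0, 1.24]
    - [0, 0, 0, 1.36]
    - [0, 0, 0, 1.48]
    - [0, 0, 0, 1.6]
    - [0, 0, 0, 1.7]
    - [0, 0, 0, 1.8]
    - [0, 0, 0, 1.9]
    - [0, 0, 0, 2.0]
    - [0, 0, 0, 2.0]

```text
t: 19.63
tcp_pos: [0.5761, 0.0782, 0.1088]
orientation: [0.928, 0.373, 0.0, 0.0]
force: [1.5, -2.3, 0.8]
width: 0.306
```

```bash
python3 chk.py; python3 -c "
from h import *
o=get_obs();print(o['joints'].round(2),o['torque'].round(2))"
```

```text
t 19.63 tcp [0.5761 0.0782 0.1088] yaw 0.765 j7 -1.262 w 0.306
tcp local 0.0011427908861967497 0.08683190854177904 [ 1.5 -2.3  0.8]
ptr 437 0.08144713905493416 0.09220845386624824 0.08682779646059119
head 2837 0.06876718425469314 0.1153493739085477 0.09205827908162043
head 2095 0.06876718425469314 0.1153493739085477 0.09205827908162043
[-0.11  0.81 -0.18  1.81  0.26  0.54 -1.26] [-0.18 -0.24 -0.06]
```

>>> move_arm:
  plan:
    - [0, 0, 0, 0.06]
    - [0, 0, 0, 0.16]
    - [0, 0, 0, 0.28]
    - [0, 0, 0, 0.4]
    - [0, 0, 0, 0.5]
    - [0, 0, 0, 0.6]
    - [0, 0, 0, 0.7]
    - [0, 0, 0, 0.78]
    - [0, 0, 0, 0.84]
    - [0, 0, 0, 0.9]
    - [0, 0, 0, 0.9]

```text
t: 20.6
tcp_pos: [0.5762, 0.0779, 0.1088]
orientation: [0.998, -0.066, 0.001, 0.0]
force: [1.0, -2.0, 1.4]
width: 0.309
```

```bash
python3 -c "
from h import *
o=get_obs();print(o['joints'].round(2),o['torque'].round(2),o['force'].round(1))"
```

```text
[-0.24  0.81  0.05  1.81 -0.07  0.51 -1.85] [-0.31 -0.21 -0.08] [ 1.  -2.   1.4]
```

>>> move_arm:
  plan:
    - [0, 0, 0, 0.05]
    - [0, 0, 0, 0.1]
    - [0, 0, 0, 0.15]
    - [0, 0, 0, 0.2]
    - [0, 0, 0, 0.2]

```text
t: 21.02
tcp_pos: [0.5761, 0.0778, 0.1088]
orientation: [0.986, -0.164, 0.001, 0.0]
force: [1.4, -1.6, 0.2]
width: 0.309
```

```bash
python3 chk.py;  python3 -c "
from h import *
o=get_obs();print(o['joints'].round(2),o['torque'].round(2),o['force'].round(1))"
```

```text
t 21.02 tcp [0.5761 0.0778 0.1088] yaw -0.33 j7 -1.975 w 0.309
tcp local 0.0011515491235512456 0.08641322214404401 [ 1.4 -1.6  0.2]
ptr 435 0.08129165706637095 0.0914699731923053 0.08638081512933812
head 2824 0.054961229258581296 0.10310163576383355 0.07903143251120742
head 2127 0.054961229258581296 0.10310163576383355 0.07903143251120742
[-0.27  0.82  0.1   1.82 -0.15  0.52 -1.97] [-0.39 -0.3  -0.01] [ 1.9 -2.3  0.7]
```

View pics/c.png

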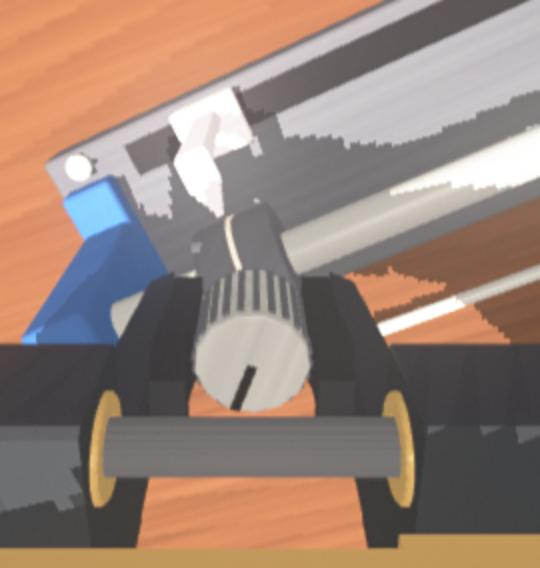

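The line pointing down and left puts the screw at about 5.45 rad. I press on a little to be sure of the stop.

>>> move_arm:
  plan:
    - [0, 0, 0, 0.06]
    - [0, 0, 0, 0.12]
    - [0, 0, 0, 0.18]
    - [0, 0, 0, 0.24]
    - [0, 0, 0, 0.3]
    - [0, 0, 0, 0.3]

```text
t: 21.57
tcp_pos: [0.5747, 0.0787, 0.1087]
orientation: [0.951, -0.309, -0.001, 0.0]
force: [-0.5, -0.9, 3.9]
width: 0.314
```

```bash
python3 chk.py;  python3 -c "
from h import *
o=get_obs();print(o['joints'].round(2),o['torque'].round(2),o['force'].round(1))"
```

```text
t 21.57 tcp [0.5747 0.0787 0.1087] yaw -0.629 j7 -2.168 w 0.314
tcp local -0.0002160287160885108 0.08748525517801023 [-0.5 -0.9  3.9]
ptr 437 0.08113615024381549 0.09162282153066881 0.08637948588724215
head 2690 0.06090959903259945 0.10429169602990203 0.08260064753125074
head 2032 0.0612280380845198 0.10429169602990203 0.08275986705721092
[-0.32  0.82  0.18  1.82 -0.26  0.52 -2.17] [-0.04  0.43  0.33] [-2.1 -0.7  4.5]
```

>>> move_arm:
  plan:
    - [0, 0, 0, 0]
    - [0, 0, 0, 0]
    - [0, 0, 0, 0]
    - [0, 0, 0, 0]
    - [0, 0, 0, 0]
    - [0, 0, 0, 0]
  hand: 0.55

```text
t: 22.12
tcp_pos: [0.5756, 0.0782, 0.1086]
orientation: [0.95, -0.311, -0.0, -0.0]
force: [-0.5, -1.0, -0.1]
width: 0.55
```

>>> move_arm:
  plan:
    - [0, 0, -1, 0]
    - [0, 0, -3, 0]
    - [0, 0, -5, 0]
    - [0, 0, -8, -0.1]
    - [0, 0, -11, -0.2]
    - [0, 0, -13, -0.32]
    - [-3, 0, -14, -0.44]
    - [-4, 0, -14, -0.53]
    - [-4, 0, -14, -0.53]
    - [-4, 0, -14, -0.53]
    - [-4, 0, -14, -0.53]

```text
t: 23.03
tcp_pos: [0.544, 0.1009, 0.2488]
orientation: [0.999, -0.053, 0.0, 0.0]
force: [-0.0, -1.1, -0.1]
width: 0.549
```

```bash
python3 chk.py
python3 - <<'E'
from h import *
im=load('wrist');u,v=map(int,proj(im,np.array([.58,.08,.11])));print(u,v)
u=max(u,60);v=max(v,45)
cv2.imwrite('pics/f.png',cv2.resize(im['frame'][v-45:v+45,u-60:u+60],(800,600),interpolation=cv2.INTER_CUBIC))
E
```

```text
t 23.03 tcp [0.544  0.1009 0.2488] yaw -0.106 j7 -1.87 w 0.549
tcp local -0.028616128448417724 0.11252307543729415 [-0.  -1.1 -0.1]
ptr 147 0.08155059108809676 0.09149261590536423 0.08652160349673049
head 620 0.0714292153677808 0.10025904411956507 0.08584412974367293
head 600 0.0714292153677808 0.09985697047306495 0.08564309292042288
272 143
```

View pics/f.png

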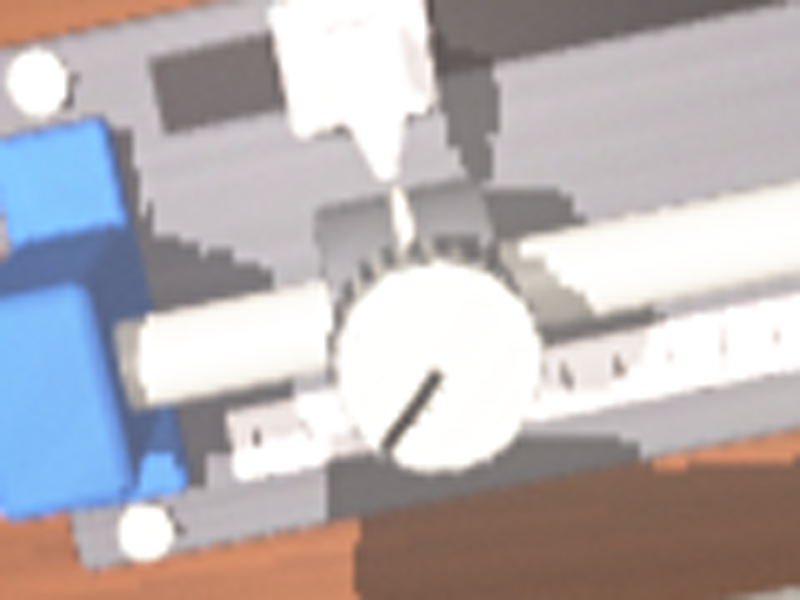

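At the end of the turn the torque rose to 0.33 N m and the head slipped in the jaws, so the stop is reached. The head line reads about 5.5 rad, and the collar line (400,215) is at the pointer tip (385,178) within 1 mm. I hand in.

Run:
```python
from h import *
W=cloud(grab('top'))
q=W[(W[...,2]>.06)&(W[...,2]<.09)&(abs(W[...,0]-.463)<.05)&(abs(W[...,1]-.35)<.05)];print('spacer',len(q),np.median(q,0) if len(q) else '')
print(get_obs()['force'].round(1));print(job_done())
```

```text
spacer 67 [0.45817404 0.34717635 0.07565039]
[-0.6 -0.1  0.1]
the job is handed in; nothing more can be done
None
```

I carried out the whole task and handed the job in at about 23 s of the 72 s allowed. No verdict came back.

- **Spacer:** I lifted it off the bar, lowered it onto the floor of the larger tray and released it. The last top view shows it still standing near the tray's centre, with its top at 0.076 m, as it should be.
- **Collar:** I slid it to the pointer. The last wrist measurement puts it about 0.7 to 0.9 mm from the pointer (limit 3 mm), and the line looks lined up with the tip in the picture.
- **Thumbscrew:** I turned it clockwise in two grips. At the end the torque rose to about 0.33 N m and the head slipped in the jaws, so I take it to be at the stop. The line on the head reads about 5.5 rad.
- **Robot:** it is clear of everything and the force reads about 0 N.
- **Disagreements:** while the jaws held the head, my script's position for it was thrown off by the fingers in view. I ignored those readings and used the free view after release.
- **Not checked:** I did not re-measure the tin, screwdriver, drill chuck or lamp at the end. The forces read after each move showed no sign of contact with them.

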